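# Find and seat the rocking lid on a used topping station

### The job

One of the four identical lids on the second-hand topping station is not pushed home: press each lid gently with the fingertips on its front or back edge until you find the one that rocks. Then press that lid straight down at its knob until it is fully home, level and no longer rocking. Touch only: do not pinch or lift any lid, and leave the cup, the shaker and the spoon where they stand.

Things in the scene. Friction and masses are not known exactly. Their poses are not given: they have to be found in the camera images.
- station: brushed-metal countertop topping station, a box 310 mm (x) by 480 mm (y), its flat top (deck) 100 mm above its origin, which lies on the table; x points from its front (control panel, robot side) to its back, y to the left along the row of lids. It is fixed.
- slot_1 (a point): centre of the lid in place 1 of the row (1 leftmost seen from the robot, 4 rightmost), under the lid at the height of the station's deck; axes as the station's. All four lids look alike: a steel plate 110 mm (station x) by 88 mm (station y), 6 mm thick, 106 mm apart, with a round black knob in the middle, 22 mm across, its top 16 mm above the plate.
- slot_2 (a point): the same point for place 2. The plates' top faces lie 15 to 21 mm above the deck, unevenly from well to well, so height does not tell which lid is loose. The three good lids are home and do not give.
- slot_3 (a point): the same point for place 3
- slot_4 (a point): the same point for place 4, the rightmost
- loose_seat (a joint): how far the one loose lid (wherever it sits in the row) has been pushed down, m: about 0 at the start, 0.005 when fully home on its seal, negative if lifted. It stays where it is left; pushing it down takes about 6 to 9 N at the knob.
- loose_rock (a joint): tip of that loose lid about its middle line along the station's y, rad: positive with its back (+x) edge down, negative with its front edge down, within 0.02 of level at the start. About 1 N on its front or back edge, 40 mm from the middle, tips it by some 0.09 (edge down 4 mm) to a stop; it stays as left. A gentle edge press does not seat it. Once home it cannot tip.
- cup_mid (a point): steel cup, 64 mm across, 62 mm tall, standing on the deck behind the lids; the point is at its centre, half-way up
- shaker_mid (a point): amber jar-shaped shaker, 48 mm across, 75 mm tall, standing on the deck behind the lids; the point is at its centre, half-way up
- spoon: spoon 200 mm long, wooden handle and round steel bowl, lying on the table to the right of the station; its origin is near its middle, on the table

How it is judged:
On the way:
1. the loose lid has been rocked by a press on its edge ((value of joint loose_rock above 0.05 rad or value of joint loose_rock below -0.05 rad)), for 0.05 s.
At the end, for the whole second after the job is handed in: The loose lid is pushed at least 4 mm of its 5 mm down and lies level within 0.03 rad, and it was rocked (0.05 rad) by an edge press first (value of joint loose_seat above 0.004 m and value of joint loose_rock between -0.03 and 0.03 rad); the robot touches nothing.
It fails at once if the loose lid is lifted (more than 3 mm) (value of joint loose_seat below -0.003 m).
It fails at once if the cup is moved more than 20 mm (distance of cup_mid from where it was at the start of the episode above 0.02 m).
It fails at once if the shaker is moved more than 20 mm (distance of shaker_mid from where it was at the start of the episode above 0.02 m).
It fails at once if the spoon is moved more than 20 mm (distance of spoon from where it was at the start of the episode above 0.02 m).
It also fails if it takes over 48 s, if anything falls off the work surface, if the arm or the gripper's body presses on something with over 40 N, if the wrist force passes 120 N, or if a joint passes its speed limit or range.

### The arm

A 7-joint arm with a two-finger parallel gripper is mounted at the origin on the work surface. World frame = base frame: x ahead of the robot, y to its left, z up, the work surface at z = 0. Lengths are in m, angles in rad, forces in N, time in s.
With the tool pointing down it reaches from about 0.4 to 0.9 m from the base axis. Payload 5.6 kg.
Tool frame: the origin (TCP) lies midway between the tips of the shut fingers; the grasp point (between the pads) lies 19 mm behind it; z points along the fingers, y is the line along which they close (so a half turn about z gives the same grasp; the last joint's range is limited). The gripper opens to 92 mm and grips with 3 to 60 N. Pads are 20 mm wide; open, the fingers measure 128 mm over their backs; the gripper's body (75 mm by 189 mm) begins 69 mm behind the grasp point.
Start: joints at [1.201, 0.468, -0.012, 1.603, 0.006, 1.071, -0.056], TCP at [0.209, -0.616, 0.215] pointing down, gripper open.
Joint ranges: [-2.53, 2.53], [-0.31, 2.02], [-1.57, 1.55], [0.28, 2.44], [-1.29, 4.43], [0.15, 1.84], [-2.92, 2.92]. Speed limits (rad/s): [2.57, 2.57, 3.14, 3.14, 3.14, 3.14, 3.14].

### API

Orientations are given as a 3x3 rotation matrix whose columns are the frame's x, y, z axes.
In Python, from station import env, effector, solver, viewer, workorder, search_frame, tip_of gives the robot as it stands. Calls block until the motion is done:
- env.reach(position, orientation): joint-space move of the TCP to a pose.
- env.movel(position, frame=None, rate=0.15): straight line of the TCP; frame=None keeps the orientation; rate is the mean speed in m/s.
- env.goto_joints(angles): joint-space move.
- effector.release() and effector.grasp(squeeze=None): open the fingers fully, or close them until they stop; squeeze is the grip in N (None keeps the last).
- env.pause(seconds).
- solver.inverse_kinematics(position, orientation): joint angles nearest the present ones, or None.
- env.sense(): the state.
- viewer.read_camera(name): name is "scene" or "top" or "wrist"; returns (picture, depth): 384x512x3 uint8, red, green, blue; 384x512 float32, m along the optical axis (not along the pixel's ray), 0 where there is no reading.
- viewer.camera_info(name): a dict with "intrinsics" (3x3 intrinsics, pixels), "eye" and "rotation" of the camera in the world; the wrist camera has in their place "T_tool_cam" (4x4, takes a point from camera to tool coordinates, whose origin is the TCP and whose axes are the flange's). Camera axes: x right, y up, looking along -z (the intrinsics and any distortion apply to the point x, -y, -z); pixel columns grow to the right and rows downward; lengths in m; the calibration is good to about 2 mm. A picture is of the moment at which its call begins: read the wrist's pose just before it. camera_info takes no time and is no camera call.
A pose or a line that the arm cannot do raises env.PlanningError and nothing moves.
- workorder.finish_job(): hands the job in; it is judged then, once.
Trained networks look in the newest picture that a camera, given by its name, has taken for a name from the list of things; names that differ only in an ending like _2 or _b are one class to them, and where a whole thing is asked for, a point or a joint stands for the part that bears it (a point fixed in the world has none). Each returns a list of dicts, best first, with "score" (0 to 1); they miss things now and then, are a little off and sometimes report something else, mostly with a low value. They report only what shows in the picture. A call takes as long as a camera call.
- search_frame(camera, name): "at" ([x, y, z] in m, in world coordinates, good to about 4 mm: the middle of the surface that is visible of it).
- tip_of(camera, name): "at" ([x, y, z] in m, in world coordinates, good to about 4 mm: a listed point, or the origin of a listed thing).
The state is a dict: "t": time; "joint_positions": joint angles; "joint_velocities": joint speeds; "tau": joint torques, N m; "ee_pos": TCP position; "tcp_rot": TCP orientation; "wrist_force": force on the tool from outside, world axes, zero at the start; "moment": the same for the moment, N m; "gripper_width": finger opening in m; "grasp_force": force on a finger pad.
Only numpy, scipy, OpenCV 4.12 (cv2) and the standard library are available. Lean on these libraries where they do the work, as an engineer would, in place of code of your own. Each camera call takes 0.05 s, during which the arm holds its last target. There are 200 camera calls.

## Working session

There is one attempt and no reset: what is moved stays moved. The work goes in short steps, each a Python script; the robot and the scene stay as the last script left them, time stands still between calls to the robot, and variables do not carry over. Pictures are saved under pics/ and viewed, at most 10 in all, crops included, and the job is handed in when it is done.

```bash
mkdir -p pics; ls; python3 - <<'E'
from station import *
import cv2,numpy as np
for c in ("scene","top"):
    p,d=viewer.read_camera(c); cv2.imwrite(f"pics/{c}0.png",p[:,:,::-1]); np.save(f"{c}_d.npy",d)
    i=viewer.camera_info(c); print(c,{k:np.round(v,3).tolist() if not isinstance(v,str) else v for k,v in i.items()})
    for n in ("slot_1","cup_mid","shaker_mid","station","spoon"):
        print(n,[(np.round(r["at"],3).tolist(),round(r["score"],2)) for r in tip_of(c,n)])
s=env.sense();print(s["t"],s["wrist_force"],s["tcp_rot"])
E
```

```text
pics
scene {'intrinsics': [[374.753, 0.0, 253.309], [0.0, 374.753, 193.967], [0.0, 0.0, 1.0]], 'eye': [0.957, 0.368, 1.126], 'rotation': [[-0.8, -0.522, 0.296], [0.6, -0.687, 0.41], [-0.01, 0.506, 0.863]]}
slot_1 [([0.506, -0.052, 0.1], 0.96), ([0.584, 0.264, 0.102], 0.9), ([0.533, 0.051, 0.098], 0.83), ([0.564, 0.159, 0.1], 0.73)]
cup_mid [([0.744, 0.187, 0.131], 0.82), ([0.688, -0.058, 0.14], 0.65)]
shaker_mid [([0.69, -0.059, 0.14], 0.59)]
station [([0.505, -0.047, 0.097], 0.62), ([0.586, 0.096, 0.005], 0.59)]
spoon [([0.422, -0.479, 0.003], 0.55)]
top {'intrinsics': [[354.806, 0.0, 254.582], [0.0, 354.806, 190.5], [0.0, 0.0, 1.0]], 'eye': [0.371, -0.126, 1.135], 'rotation': [[-0.052, 0.971, -0.232], [-0.999, -0.051, 0.009], [-0.004, 0.232, 0.973]]}
slot_1 [([0.58, 0.26, 0.095], 0.97), ([0.508, -0.044, 0.101], 0.64), ([0.539, 0.051, 0.1], 0.59)]
cup_mid [([0.744, 0.184, 0.132], 0.93)]
shaker_mid [([0.689, -0.064, 0.135], 0.7)]
station [([0.587, 0.096, 0.002], 0.72)]
spoon [([0.421, -0.478, 0.003], 0.82)]
0.6 [ 0.49650543  0.01269117 -0.56938704] [[ 9.47091670e-01  3.20963187e-01 -4.04326472e-05]
 [ 3.20963182e-01 -9.47091668e-01 -8.68983022e-05]
 [-6.61845793e-05  6.93232670e-05 -9.99999995e-01]]
```

```bash
cat > h.py <<'E'
from station import *
import numpy as np
P1=np.array([.582,.262]);P4=np.array([.507,-.048])
Y=(P1-P4)/np.linalg.norm(P1-P4); X=np.array([Y[1],-Y[0]])
C=(P1+P4)/2+np.array([.536,.051])*0
def slot(i): return C+(2.5-i)*.106*Y
R=np.array([[X[0],-Y[0],0],[X[1],-Y[1],0],[0,0,-1.]])
def at(i,dx,z,dy=0): return np.r_[slot(i)+dx*X+dy*Y,z]
def F(): return env.sense()["wrist_force"][2]
E
python3 - <<'E'
from h import *
import cv2
for c in ("top","scene"):
    I=viewer.camera_info(c);K=I["intrinsics"];d=np.load(c+"_d.npy")
    v,u=np.mgrid[:384,:512]
    p=np.stack([(u-K[0,2])/K[0,0]*d,-(v-K[1,2])/K[1,1]*d,-d],-1)@np.array(I["rotation"]).T+I["eye"]
    w=p.reshape(-1,3)[d.ravel()>0]; xy=w[:,:2]
    for i in range(1,5):
        a=(xy-slot(i))@X;b=(xy-slot(i))@Y
        m=(abs(b)<35)&(abs(a)<.05)&(abs(b)<.036)
        z=lambda s:np.round(np.median(w[m&s,2]),4)
        k=(np.hypot(a,b)<.03); top=w[k,2]>np.median(w[m,2])+.010
        e=m|((abs(a)<.08)&(abs(b)<.04)); hi=e&(w[:,2]>.108)
        print(c,i,slot(i).round(3),"front/back z",z(a<-.03),z(a>.03),"knob c",a[k][top].mean().round(4),b[k][top].mean().round(4),"z",w[k,2][top].max().round(4),"x extent",np.percentile(a[hi],[1,99]).round(3))
img=cv2.imread("pics/top0.png");I=viewer.camera_info("top")
for i in range(1,5):
  for dx in(-.042,0,.042):
    q=np.array(I["rotation"]).T@(at(i,dx,.118)-I["eye"]);K=I["intrinsics"]
    cv2.circle(img,(int(K[0,2]-K[0,0]*q[0]/q[2]),int(K[1,2]+K[1,1]*q[1]/q[2])),2,(0,0,255),-1)
cv2.imwrite("pics/top1.png",img)
E
```

```text
top 1 [0.582 0.262] front/back z 0.1182 0.1181 knob c 0.0017 -0.0008 z 0.1395 x extent [-0.052  0.056]
top 2 [0.557 0.159] front/back z 0.1171 0.116 knob c 0.0013 -0.0001 z 0.1367 x extent [-0.052  0.055]
top 3 [0.532 0.055] front/back z 0.1173 0.1174 knob c 0.0009 0.0001 z 0.1361 x extent [-0.053  0.055]
top 4 [ 0.507 -0.048] front/back z 0.1208 0.1206 knob c 0.0001 0.0005 z 0.1397 x extent [-0.054  0.054]
scene 1 [0.582 0.262] front/back z 0.118 0.1186 knob c 0.0048 -0.0019 z 0.138 x extent [-0.05   0.059]
scene 2 [0.557 0.159] front/back z 0.1175 0.1165 knob c 0.0043 -0.0013 z 0.1363 x extent [-0.05   0.058]
scene 3 [0.532 0.055] front/back z 0.1179 0.118 knob c 0.0034 -0.0012 z 0.137 x extent [-0.051  0.057]
scene 4 [ 0.507 -0.048] front/back z 0.1209 0.121 knob c 0.003 -0.0011 z 0.1395 x extent [-0.052  0.056]
```

View pics/top1.png

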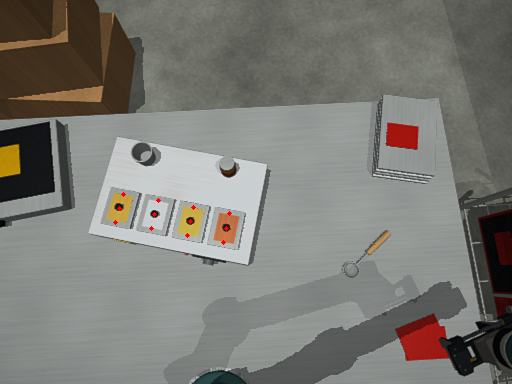

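```bash
cat >> h.py <<'E'
C=C+.002*X
ZP={1:.118,2:.117,3:.1175,4:.1207}
def press(i,dx,z0,zmin,fmax,step=.001,rate=.02):
    env.pause(.15); f0=np.mean([F() for _ in range(3)]); log=[]
    z=z0
    while z>zmin:
        z-=step; env.movel(at(i,dx,z),R,rate=rate)
        s=env.sense(); f=s["wrist_force"][2]-f0
        log.append((round(s["ee_pos"][2]*1e3,1),round(f,2)))
        if f>fmax: break
    return log
E
python3 - <<'E'
from h import *
T=lambda:round(env.sense()["t"],2)
effector.grasp(5); print(T())
env.reach(at(2,-.042,.19),R);print(T())
env.movel(at(2,-.042,ZP[2]+.005),R,rate=.1);print(T())
print(press(2,-.042,ZP[2]+.005,ZP[2]-.008,3)); print(T())
env.movel(at(2,-.042,.15),R);print(T())
E
```

```text
1.94
4.9
5.73
[(np.float64(121.2), np.float64(-0.53)), (np.float64(119.9), np.float64(-0.27)), (np.float64(118.9), np.float64(0.01)), (np.float64(117.9), np.float64(-0.32)), (np.float64(116.9), np.float64(0.32)), (np.float64(116.0), np.float64(-0.6)), (np.float64(114.9), np.float64(-0.86)), (np.float64(114.0), np.float64(-0.08)), (np.float64(113.7), np.float64(6.5))]
8.13
8.53
```

```bash
python3 - <<'E'
from h import *
T=lambda:round(env.sense()["t"],2)
import cv2
env.movel(at(2,.04,.15),R)
p,d=viewer.read_camera("scene"); cv2.imwrite("pics/s2.png",cv2.resize(p[60:300,100:400,::-1],None,fx=2,fy=2))
env.movel(at(2,.04,.127),R,rate=.1)
print([tuple(map(float,l)) for l in press(2,.04,.127,ZP[2]-.008,3)]); print(T())
env.movel(at(2,.04,.15),R);print(T())
E
```

```text
[(126.2, -0.33), (124.9, 0.18), (123.9, 0.4), (122.9, -0.57), (121.9, 0.77), (121.0, 0.54), (120.0, -0.15), (118.9, 0.12), (117.9, -0.57), (116.9, -0.13), (115.9, -0.29), (115.0, -0.02), (114.3, 3.34)]
13.07
13.46
```

View pics/s2.png

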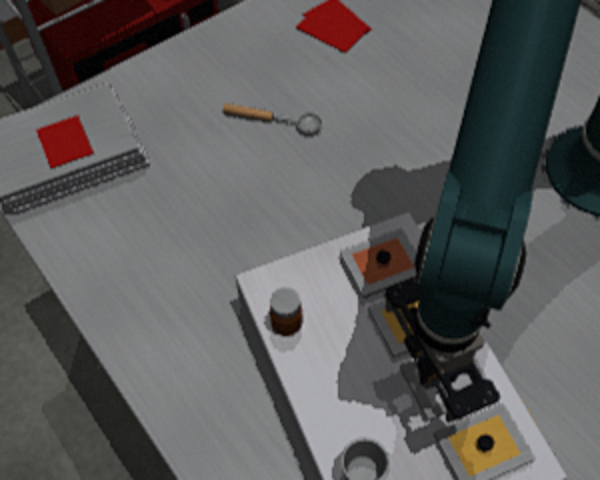

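```bash
python3 - <<'E'
from h import *
T=lambda:round(env.sense()["t"],2)
for i in (3,4):
    env.movel(at(i,-.042,.15),R,rate=.2); env.movel(at(i,-.042,ZP[i]+.002),R,rate=.1)
    l=press(i,-.042,ZP[i]+.002,ZP[i]-.012,3); print(i,[tuple(map(float,x)) for x in l],T())
    env.movel(at(i,-.042,.15),R,rate=.2)
    if l[-1][0]<ZP[i]*1e3-4.6: break
print(T())
E
```

```text
3 [(118.5, -0.44), (117.9, 4.51)] 15.38
4 [(121.7, -1.17), (121.2, 3.2)] 17.46
17.76
```

```bash
cat >> h.py <<'E'
def tilt(i):
  for c in ("top","scene"):
    I=viewer.camera_info(c);K=I["intrinsics"];d=viewer.read_camera(c)[1]
    v,u=np.mgrid[:384,:512]
    p=np.stack([(u-K[0,2])/K[0,0]*d,-(v-K[1,2])/K[1,1]*d,-d],-1)@np.array(I["rotation"]).T+I["eye"]
    w=p.reshape(-1,3)[d.ravel()>0]; q=w[:,:2]-slot(i); a=q@X;b=q@Y
    m=(abs(a)<.047)&(abs(b)<.036)&(np.hypot(a,b)>.016)&(w[:,2]<.128)&(w[:,2]>.106)
    if m.sum()>30: print(c,i,m.sum(),"slope",np.polyfit(a[m],w[m,2],1).round(4))
E
python3 - <<'E'
from h import *
tilt(2);tilt(1)
E
```

```text
top 2 684 slope [-0.0888  0.1168]
scene 2 697 slope [-0.0866  0.117 ]
top 1 682 slope [-0.002   0.1182]
scene 1 785 slope [-0.0014  0.1184]
```

```bash
python3 - <<'E'
from h import *
T=lambda:round(env.sense()["t"],2)
env.movel(at(2,-.042,.15),R,rate=.2); env.movel(at(2,-.042,.1235),R,rate=.1); env.movel(at(2,-.042,.117),R,rate=.03)
env.movel(at(2,-.042,.15),R,rate=.2); env.movel(at(2,0,.15),R,rate=.2); env.movel(at(2,0,.136),R,rate=.1)
print([tuple(map(float,x)) for x in press(2,0,.136,.121,16)],T())
env.movel(at(2,0,.16),R,rate=.15); env.movel(at(4,0,.17),R,rate=.25); print(T())
tilt(2)
E
```

```text
[(135.1, 0.52), (133.9, 0.19), (133.1, 1.01), (132.5, 5.58), (131.6, 6.73), (130.6, 7.06), (129.6, 6.06), (128.6, 6.04), (128.3, 10.49), (128.2, 18.86)] 23.57
24.94
top 2 683 slope [0.0005 0.112 ]
scene 2 674 slope [0.0029 0.1124]
```

```bash
python3 -c "
from station import *
print(workorder.finish_job())"
```

```text
the job is handed in; nothing more can be done
None
```

Lid 2 was the loose one: an edge press rocked it to about 0.09 rad, and I then pressed it down at the knob by about 5 mm to a firm stop. The cameras show it level within 0.003 rad. I did not edge-press lid 1 or re-press lid 2's edge after seating it; the job is handed in with the arm clear, at about 25 s, and no verdict came back.

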